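# Index the rotary table one notch for the next spoke of a model wheel

## Task

The rotary table carries a spoked model wheel and is locked by the spring plunger in its index arm. With the fingertips press the plunger in, keep it pressed while you push the arm's upright lug so that the table turns anticlockwise (seen from above) out of its notch, and go on to the very next notch, where the plunger must spring fully out and lock the table. Only push, do not pinch or lift anything; leave the wheel on the table, riding round with it untouched, and leave the other things on the bench where they are.

Things in the scene. Friction and masses are not known exactly. Their poses are not given: they have to be found in the camera images.
- index_base: Fixed green round foot (210 mm across, four bolted feet reaching out to 137 mm from the axis, 10 mm high) with a steel index plate 244 mm across, its top 40 mm above the bench, that has 8 open notches (12.5 mm wide) in its rim, 45 degrees apart. Origin on the table's vertical axis at bench level; its x axis points towards the notch in which the plunger is locked at the start, z up. The table's axis, and the whole unit, stand somewhere else and turned otherwise each time.
- table_axis (a point): Point on the turning axis at the turntable's upper face, 62 mm above the bench. The turntable is a steel disc of 95 mm radius (44 to 62 mm above the bench) with a 19 mm spigot up to 112 mm.
- turntable (a joint): Angle of the turntable in rad, 0 at the start (locked in its notch), growing anticlockwise seen from above; the next notch is at 0.785 (45 degrees), with about 0.011 of play either side. It stays where it is left; about 3 N at the lug turns it when the plunger is free.
- plunger (a joint): How far the plunger is pressed in, in m: 0 fully out (locked in a notch), 0.012 at its stop. It goes straight down against a spring of about 4 N at the top and 8 N at the stop. Its tooth is free of the plate from 0.0095 on; between notches the released plunger rides under the plate at about 0.009 and springs out by itself at the next notch.
- plunger_top (a point): Centre of the top face of the plunger's black round cap, 34 mm across and 12 mm high, on the index arm, 132 mm from the table's axis; 86 mm above the bench when fully out. It moves with the arm and the plunger. The point's x axis points radially outwards, its y axis anticlockwise along the turn.
- lug_face (a point): Point on the flat face to push: an upright plate on the arm beyond the cap on its anticlockwise side, 42 mm wide radially, its top 119 mm above the bench. Its face is 26.5 mm from the middle of the cap, upright and square to the direction of motion; the point is at mid-width, 100 mm above the bench. The lug is 8 mm thick and is pushed, never pinched front and back. Same axes as plunger_top.
- wheel: Loose model wheel lying flat over the spigot: aluminium rim 170 mm across and 40 mm high, ten flat spokes, brass hub 44 mm across; 0.6 kg; its top is 102 mm above the bench at the rim, 108 mm at the hub. Origin at the centre of its underside, x axis along the index arm at the start. It rides round by its weight.
- bush: Loose brass bush, 34 mm across, 32 mm high, about 190 mm from the table's axis on the clockwise side of the arm. Origin under its centre.
- rivet_tin: Loose round aluminium tin, 56 mm across, 40 mm high, beside the table about 195 mm from its axis, 100 degrees anticlockwise of the arm's start. Origin under its centre.
- stub: Loose steel stub, 28 mm across, 45 mm high, about 190 mm from the table's axis on the side opposite the arm. Origin under its centre.
- hammer: Loose hammer lying on the left of the bench.
- spanner: Loose spanner lying on the right of the bench.
- driver: Loose screwdriver lying left of the robot.
- paste_pot: Loose red plastic pot, 72 mm across, 55 mm high, on the right of the bench. Origin under its centre.
Mind the look-alikes: they are no part of the job. What is shaped like the wheel but green or red is not meant.

How it is judged (in metres and radians):
On the way, in this order (a step that is already met when the one before it is completed fails the run):
1. the plunger is pressed in while the table still stands in its first notch (value of joint plunger above 0.0085 m and value of joint turntable between -0.05 and 0.05 rad), for 0.05 s.
2. the table has turned out of the notch, anticlockwise, with the plunger riding in (value of joint turntable between 0.15 and 0.7 rad and value of joint plunger above 0.006 m), for 0.05 s.
At the end, for the whole second after the job is handed in: The table is at the next notch, 45 degrees anticlockwise of its start (within 1.7 degrees), at rest, with the plunger out to within 1.5 mm; the wheel lies flat on the table and has ridden round with it (within 7 degrees) (value of joint turntable between 0.755 and 0.815 rad and value of joint plunger below 0.0015 m and velocity of joint turntable between -0.05 and 0.05 rad/s and z of wheel in the frame of index_base below 0.066 m and horizontal distance between wheel and table_axis below 0.006 m and angle between the x axis of wheel and the x axis of lug_face, either way round below 0.12 rad and angle between wheel's own z axis and vertical below 0.04 rad); the robot touches nothing.
It fails at once if the wheel is lifted (z of wheel in the frame of index_base above 0.072 m).
It fails at once if the fingers touch the wheel (contact force between the fingers and wheel above 1.5 N).
It fails at once if the lug is pinched from both sides (contact force between the fingers and turntable_c4 above 2 N and contact force between the fingers and turntable_c5 above 2 N).
It fails at once if another thing on the bench is moved more than 20 mm (distance of any of bush, rivet_tin, stub, hammer, spanner, driver, paste_pot from where it was at the start of the episode above 0.02 m).
It also fails if it takes over 45 s, if anything falls off the work surface, if the arm or the gripper's body presses on something with over 40 N, if the wrist force passes 120 N, or if a joint passes its speed limit or range.

## Robot

A 6-joint arm with a two-finger parallel gripper is mounted at the origin on the work surface. World frame = base frame: x ahead of the robot, y to its left, z up, the work surface at z = 0. Lengths are in mm, angles in rad, forces in N, time in s.
With the tool pointing down it reaches from about 250 to 800 mm from the base axis. Payload 3.9 kg.
Tool frame: the origin (TCP) lies at the very end of the fingers, on their centre line; the grasp point (between the pads) lies 19 mm behind it (ctrl.pinch_z is the z of the grasp point in the tool frame, in mm); z points along the fingers, y is the line along which they close (so a half turn about z gives the same grasp; the last joint's range is limited). The gripper opens to 85 mm and grips with 20 to 120 N. Pads are 22 mm wide; open, the fingers measure 114 mm over their backs; the gripper's body (76 mm by 85 mm) begins 54 mm behind the grasp point. The pads swing forward as they close: fully open they stand 13 mm farther back than shut.
Start: joints at [1.299, 0.26, -0.138, 1.173, 0, 1.571], TCP at [140.94, 505.718, 193.504] pointing down, gripper open.
Joint ranges: [-2.78, 2.78], [-0.83, 1.72], [-1.28, 1.37], [-1.9, 2.12], [-1.57, 1.48], [-3.14, 3.14]. Speed limits (rad/s): [2.57, 2.57, 3.14, 3.14, 3.14, 3.14].

## Interface

Orientations are given as [roll, pitch, yaw] about the fixed x, y, z axes, in that order (R = Rz(yaw) Ry(pitch) Rx(roll)).
In Python, from bench import ctrl, optics, spotter gives the robot as it stands.
- The arm moves only by the tool arm_command, never from a script. Its argument "rows" is a list that holds one entry, the list of rows, each a list of 7 numbers: the opening, from 0 (shut) to 1 (fully open), then the shift along the tool's x, y, z in m, then the turn, a rotation vector about the tool's x, y, z in degrees. In form: [[[gripper, dx, dy, dz, wx, wy, wz], ...]]. A call has 1 to 8 rows; each row shifts and turns the commanded pose from where the row before left it, along the tool's axes as they then stand; what a row does not reach is not made up. A row lasts 1/12 s, in which the tool goes at most 41.7 mm and 7.16 degrees, less where a joint would pass 70% of its speed; a pose out of reach is approached as far as the arm can. A call is refused whole if a number of a shift passes 0.0417 or a number of a turn 7.16, either way. A call with a gripper value outside its range is refused whole. The fingers move at their own pace and stop on an object; "squeeze" is the grip in N (left out, the last holds). Time passes only in rows, so rows that do not move let the fingers close. It gives the time, the measured TCP pose, the force, the opening and the grip force at its end, in the units of the state.
- ctrl.state(): the state, without advancing time (a new reading comes with each control period).
- optics.get_image(name): name is "scene" or "top"; returns a dict with "image" (384x512x3 uint8, red, green, blue), "mtx" (3x3 intrinsics, pixels), "pose" (4x4, takes a point from camera to world coordinates). Camera axes: x right, y up, looking along -z (the intrinsics and any distortion apply to the point x, -y, -z); pixel columns grow to the right and rows downward; lengths in mm; the calibration is good to about 2 mm. A picture is of the moment at which its call begins. There is no depth.
- ctrl.finish_job(): hands the job in; it is judged then, once.
Trained networks look in a picture, given as the dict that the camera call returned (one of the last four; its "shot" number tells which), for a name from the list of things; names that differ only in an ending like _2 or _b are one class to them, and where a whole thing is asked for, a point or a joint stands for the part that bears it (a point fixed in the world has none). Each returns a list of dicts, best first, with "conf" (0 to 1); they miss things now and then, are a little off and sometimes report something else, mostly with a low value. They report only what shows in the picture. A call takes as long as a camera call. They do not tell look-alikes from the thing itself.
- spotter.recognise(target, picture): "at" ([x, y, z] in mm, in world coordinates, good to about 4 mm: the middle of the surface that is visible of it).
- spotter.silhouettes(target, picture): "region" (384x512 bool, what is visible of it).
- spotter.landmark_of(target, picture): "at" ([x, y, z] in mm, in world coordinates, good to about 4 mm: a listed point, or the origin of a listed thing).
The state is a dict: "t": time; "joint_pos": joint angles; "qvel": joint speeds; "joint_efforts": joint torques, N m; "position": TCP position; "orientation": TCP orientation; "wrist_force": force on the tool from outside, world axes, zero at the start; "torque": the same for the moment, N m; "opening": finger opening in mm; "grip_force": force on a finger pad.
Only numpy, scipy, OpenCV 4.12 (cv2) and the standard library are available. Lean on these libraries where they do the work, as an engineer would, in place of code of your own. Each camera call takes 0.05 s, during which the arm holds its last target. There are 200 camera calls.

## Working session

There is one attempt and no reset: what is moved stays moved. The work goes in short steps, Python scripts to look and compute and a tool call to move; the robot and the scene stay as the last step left them, time stands still between calls to the robot, and variables do not carry over. Pictures are saved under pics/ and viewed, at most 10 in all, crops included, and the job is handed in when it is done.

Besides the shell and the picture viewer there is one more tool, called after "Call:" as name([rows], argument=value, ...), one row to a line, values as JSON. arm_command: Moves the arm, as the interface text tells. Its arguments: {"type":"object","properties":{"rows":{"type":"array","items":{"type":"array","items":{"type":"array","items":{"type":"number"}}}},"squeeze":{"type":"number"}},"required":["rows"]}

```bash
mkdir -p pics; ls; python3 - <<'E'
from bench import ctrl, optics, spotter
import cv2
s=ctrl.state();print(s['t'],s['position'],s['orientation'],s['opening'],ctrl.pinch_z)
for n in ("scene","top"):
    p=optics.get_image(n)
    cv2.imwrite(f"pics/{n}0.png",p["image"][:,:,::-1])
    print(n,p['pose'][:3,3].round())
    for t in ("plunger_top","lug_face","table_axis","index_base","wheel","bush","rivet_tin","stub"):
        for r in spotter.landmark_of(t,p)[:3]: print(n,t,[round(float(x),1) for x in r["at"]],round(r["conf"],2))
E
```

```text
pics
0.0 [140.72433557 504.98914785 192.66273073] [-3.13960782e+00 -1.04345439e-06  2.86983377e+00] 85.48438902789724 -18.700000000000003
scene [1185.  605.  843.]
scene plunger_top [493.5, -99.9, 84.3] 0.51
scene plunger_top [606.9, -32.7, 58.7] 0.23
scene lug_face [509.5, -122.9, 96.0] 0.92
scene index_base [605.1, -34.0, 1.5] 0.72
scene wheel [337.7, -144.0, -0.9] 0.97
scene wheel [551.5, 250.9, -0.2] 0.96
scene wheel [607.9, -33.3, 58.9] 0.79
scene bush [423.8, 10.6, 1.5] 0.62
scene bush [769.9, 56.8, -3.5] 0.46
scene bush [510.4, -121.0, 96.6] 0.18
scene rivet_tin [737.9, -175.7, -0.5] 0.73
scene rivet_tin [611.4, -34.6, 62.5] 0.48
scene stub [769.9, 55.9, -1.2] 0.45
top [ 254.   -9. 1708.]
top plunger_top [492.7, -101.3, 88.1] 0.43
top lug_face [505.0, -125.6, 98.6] 0.74
top lug_face [470.5, -464.8, 0.1] 0.68
top table_axis [607.3, -33.7, 62.6] 0.84
top table_axis [473.4, -464.9, 0.9] 0.68
top index_base [605.9, -31.7, 2.2] 0.63
top index_base [307.7, 351.5, -0.7] 0.54
top wheel [605.3, -33.9, 64.1] 0.86
top wheel [340.9, -144.3, -0.1] 0.82
top wheel [550.7, 255.4, 4.7] 0.69
top bush [421.2, 10.1, 0.3] 0.47
top rivet_tin [736.4, -176.0, 3.1] 0.76
top stub [770.7, 57.0, -4.2] 0.51
```

View pics/scene0.png

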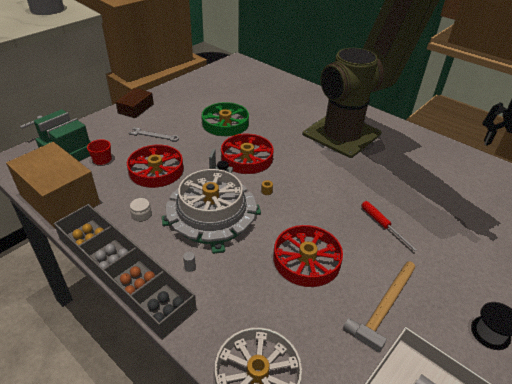

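View pics/top0.png

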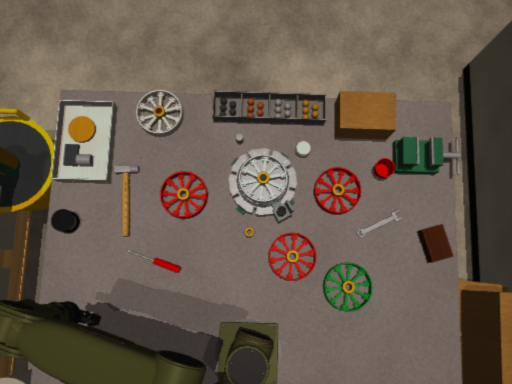

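The scene picture shows the aluminium wheel on the table at about (211,190), with the lug at (213,160) and the cap at (224,165). In the top view the axis is at (264,178) and the arm at (283,211). This agrees with the fit: axis (606,-33), cap (493,-101) 131.7 mm out, arm direction -149°. I'll move over with the fingers shut.

Call:
arm_command([
  [[0,-0.028,-0.027,0,0,0,0],[0,-0.028,-0.027,0,0,0,0],[0,-0.028,-0.027,0,0,0,0],[0,-0.028,-0.027,0,0,0,0],[0,-0.028,-0.027,0,0,0,0],[0,-0.028,-0.027,0,0,0,0],[0,-0.028,-0.027,0,0,0,0],[0,-0.028,-0.027,0,0,0,0]],
], squeeze=40)

```text
t: 1.57
position: [299.3, 235.9, 193.8]
orientation: [3.141, 0.001, 2.87]
wrist_force: [0.2, 0.2, 0.6]
opening: -0.1
grip_force: 0.0
```

```bash
cat >h.py <<'E'
from bench import ctrl, optics, spotter
import numpy as np
from scipy.spatial.transform import Rotation as Ro
A=np.array([606.3,-33.3])
def show():
    s=ctrl.state();R=Ro.from_euler('xyz',s['orientation'])
    p=s['position'];d=p[:2]-A
    print('t',round(s['t'],2),'p',p.round(1),'rpy',np.degrees(s['orientation']).round(1),'q',np.degrees(s['joint_pos']).round(0),'F',np.round(s['wrist_force'],1),'open',round(s['opening'],1),
      'r %.1f ang %.2f'%(np.hypot(*d),np.degrees(np.arctan2(d[1],d[0]))))
    return p,R
def to(target):
    p,R=show();print('tool shift mm',R.inv().apply(np.array(target)-p).round(1))
E
python3 -c "
from h import *
to([499.2,-111.4,150])"
```

```text
t 1.57 p [299.3 235.9 193.8] rpy [180.    0.  164.5] q [ 38.   1. -25.  64.  -0.  54.] F [0.2 0.2 0.6] open -0.1 r 408.3 ang 138.75
tool shift mm [-285.6 -281.1   43.8]
```

Call:
arm_command([
  [[0,-0.028,-0.028,0,0,0,0],[0,-0.028,-0.028,0,0,0,0],[0,-0.028,-0.028,0,0,0,0],[0,-0.028,-0.028,0,0,0,0],[0,-0.028,-0.028,0,0,0,0],[0,-0.028,-0.028,0,0,0,0],[0,-0.028,-0.028,0,0,0,0],[0,-0.028,-0.028,0,0,0,0]],
])

```text
t: 2.23
position: [455.0, -40.5, 193.7]
orientation: [3.141, 0.001, 2.869]
wrist_force: [0.7, 0.7, 1.2]
opening: 0.1
grip_force: 0.0
```

Call:
arm_command([
  [[0,0,0,0,0,0,7],[0,0,0,0,0,0,7],[0,0,0,0,0,0,7],[0,0,0,0,0,0,7],[0,0,0,0,0,0,7],[0,0,0,0,0,0,7],[0,0,0,0,0,0,1.6],[0,0,0,0,0,0,0]],
])

```text
t: 2.9
position: [454.3, -38.4, 193.5]
orientation: [-3.142, 0.0, 2.108]
wrist_force: [-0.4, -0.2, -0.6]
opening: -0.3
grip_force: 0.0
```

```bash
python3 -c "
from h import *
to([499.2,-111.4,125])"
```

```text
t 2.9 p [454.3 -38.4 193.5] rpy [-180.     0.   120.8] q [ -5.   8. -17.  65.  -0.  54.] F [-0.4 -0.2 -0.6] open -0.3 r 152.0 ang -178.06
tool shift mm [-85.6   1.2  68.5]
```

Call:
arm_command([
  [[0,-0.03,0.0006,0,0,0,0],[0,-0.03,0.0006,0,0,0,0],[0,-0.0256,0,0,0,0,0],[0,0,0,0.03,0,0,0],[0,0,0,0.03,0,0,0],[0,0,0,0.0085,0,0,0],[0,0,0,0,0,0,0]],
])

```text
t: 3.48
position: [496.5, -110.7, 122.5]
orientation: [-3.137, -0.004, 2.109]
wrist_force: [-0.2, 0.1, 0.5]
opening: -0.1
grip_force: 0.0
```

```bash
python3 -c "
from h import *
import cv2
to([499.2,-111.4,90])
p=optics.get_image('scene')
for n in ('lug_face','plunger_top'):
    for r in spotter.landmark_of(n,p)[:2]: print(n,np.round(r['at'],1),r['conf'])
cv2.imwrite('pics/s1.png',cv2.resize(p['image'][110:250,140:300,::-1],None,fx=4,fy=4,interpolation=cv2.INTER_CUBIC))"
```

```text
t 3.48 p [ 496.5 -110.7  122.5] rpy [-179.7   -0.3  120.9] q [-13.  16. -17.  57.   0.  47.] F [-0.2  0.1  0.5] open -0.1 r 134.4 ang -144.80
tool shift mm [-2.1  2.1 32.5]
lug_face [ 508.9 -121.2   98.3] 0.62
lug_face [769.2  57.4  -2. ] 0.55
plunger_top [494.1 -99.   83.8] 0.52
```

View pics/s1.png

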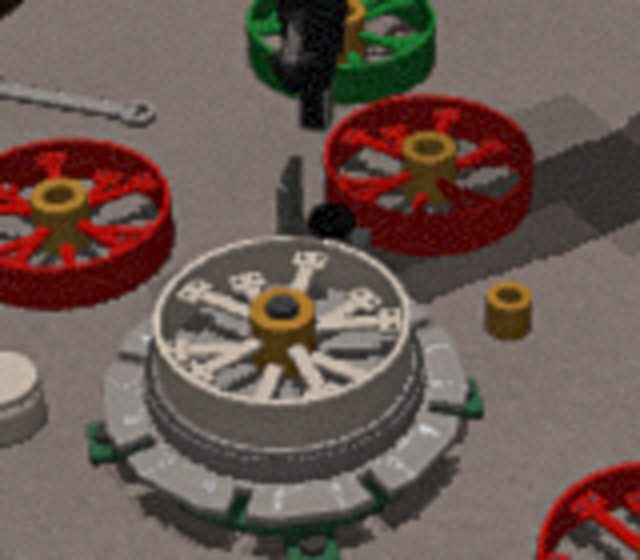

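The crop shows the shut fingertip at (313,128), the cap at (332,220), and the lug at (290,195) on the left. I'll check this by projecting the points.

```bash
cat >>h.py <<'E'
def proj(P,pic):
    c=np.linalg.inv(pic['pose'])@np.r_[P,1.];v=pic['mtx']@np.array([c[0],-c[1],-c[2]]);return v[:2]/v[2]
E
python3 -c "
from h import *
p=optics.get_image('scene');s=ctrl.state()
f=lambda P:((proj(P,p)-[140,110])*4).round(0)
t=np.array([.5135,-.858,0]);u=np.array([-.858,-.5135,0]);C=np.array([493,-101.1,86])
print('tip',f(s['position']),'cap c',f(C),'cap+-t',f(C+17*t),f(C-17*t),'lug top in/out',f(C+26.5*t+[0,0,33]+21*u),f(C+26.5*t+[0,0,33]-21*u),'lug back',f(C+34.5*t+[0,0,33]+21*u),f(C+34.5*t+[0,0,33]-21*u))
print('hub',f([606.3,-33.3,112]))
g=p['image'].astype(int);m=(g.max(2)<45)[155:175,212:236];y,x=np.nonzero(m)
print('dark box',(x.min()+72)*4,(x.max()+73)*4,(y.min()+45)*4,(y.max()+46)*4)
"
```

```text
tip [313. 166.] cap c [332. 213.] cap+-t [309. 210.] [355. 217.] lug top in/out [303. 155.] [287. 189.] lug back [292. 153.] [276. 187.]
hub [283. 302.]
dark box 288 356 180 244
```

```bash
python3 -c "
from h import *
import cv2
p=optics.get_image('scene')
im=p['image'][115:180,190:255,::-1].copy()
cv2.imwrite('pics/s2.png',cv2.resize(cv2.convertScaleAbs(im,alpha=1.6,beta=20),None,fx=9,fy=9,interpolation=cv2.INTER_NEAREST))
t=optics.get_image('top');cv2.imwrite('pics/t2.png',cv2.resize(t['image'][150:260,220:340,::-1],None,fx=5,fy=5,interpolation=cv2.INTER_CUBIC))
print(((proj(ctrl.state()['position'],t)-[220,150])*5).round(),((proj(ctrl.state()['position'],p)-[190,115])*9).round())
"
```

```text
[323. 280.] [255. 329.]
```

View pics/s2.png

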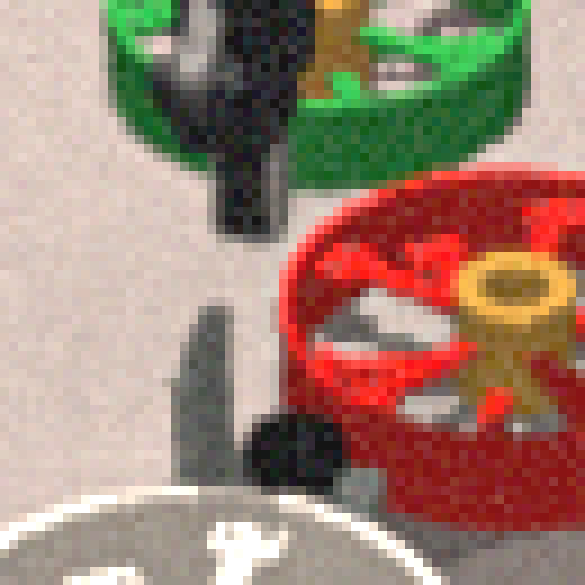

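The zoom shows the shut fingertip ending at about (252,240), while the projected TCP falls at (255,329), some 10 camera pixels lower. I'll check the top view.

View pics/t2.png

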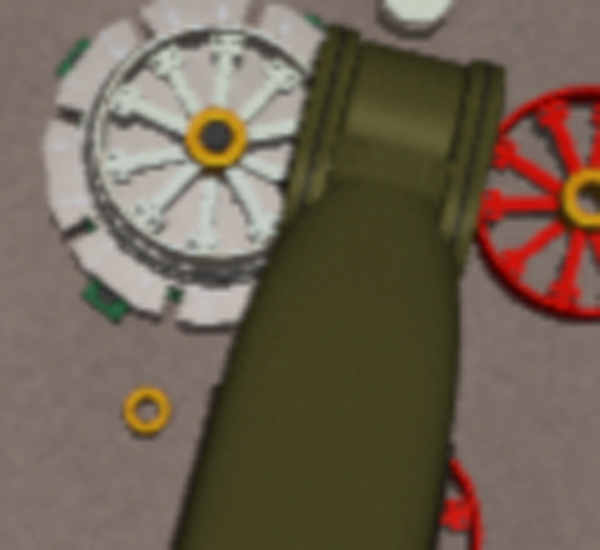

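Call:
arm_command([
  [[0,0,0.002,0.008,0,0,0],[0,0,0,0.008,0,0,0],[0,0,0,0.008,0,0,0],[0,0,0,0.004,0,0,0],[0,0,0,0,0,0,0],[0,0,0,0,0,0,0]],
])

```text
t: 4.28
position: [500.4, -110.2, 96.4]
orientation: [-3.14, -0.001, 2.109]
wrist_force: [-0.6, 0.3, 0.3]
opening: 0.1
grip_force: 0.0
```

```bash
python3 -c "
from h import *
import cv2
to([499.2,-111.4,75])
p=optics.get_image('scene')
im=p['image'][115:180,190:255,::-1].copy()
cv2.imwrite('pics/s3.png',cv2.resize(cv2.convertScaleAbs(im,alpha=1.6,beta=20),None,fx=9,fy=9,interpolation=cv2.INTER_NEAREST))
q=ctrl.state()['position']
for z in (0,20,40): print(((proj(q+[0,0,z],p)-[190,115])*9).round())
"
```

```text
t 4.28 p [ 500.4 -110.2   96.4] rpy [-1.799e+02 -1.000e-01  1.208e+02] q [-12.  17. -20.  53.  -0.  47.] F [-0.6  0.3  0.3] open 0.1 r 130.9 ang -144.03
tool shift mm [-0.5 -1.6 21.4]
[259. 407.]
[258. 356.]
[256. 305.]
```

View pics/s3.png

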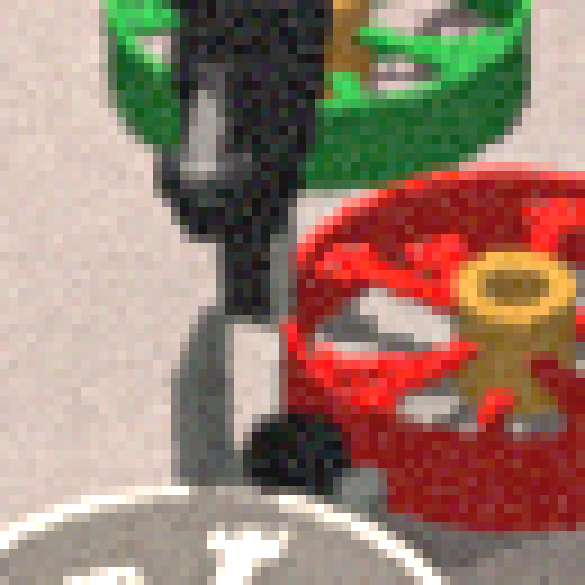

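The dark part of the finger ends at (250,318), and below it there's a whitish strip at x 230–280 down to about y 410. That strip may be a light-coloured pad, so I'll compare colours.

```bash
python3 -c "
import cv2
for f in ('s2','s3'):
    a=cv2.imread(f'pics/{f}.png')[4::9,4::9]
    print(f)
    for r in range(24,50,2): print(r*9,[tuple(int(v) for v in a[r,c][::-1]) for c in range(22,34,2)])
"
```

```text
s2
216 [(215, 202, 186), (73, 66, 62), (28, 23, 20), (20, 20, 20), (122, 114, 110), (202, 191, 180)]
234 [(226, 201, 193), (175, 161, 151), (134, 129, 126), (98, 95, 97), (124, 121, 116), (212, 206, 190)]
252 [(210, 194, 183), (218, 199, 188), (220, 198, 193), (218, 198, 190), (210, 198, 190), (255, 137, 129)]
270 [(207, 194, 182), (212, 194, 180), (212, 191, 185), (212, 196, 183), (215, 201, 196), (255, 63, 62)]
288 [(215, 196, 186), (218, 198, 186), (222, 201, 193), (218, 201, 190), (222, 209, 199), (193, 36, 25)]
306 [(154, 148, 138), (124, 114, 106), (217, 198, 186), (218, 202, 191), (191, 162, 151), (186, 33, 34)]
324 [(106, 100, 105), (87, 90, 87), (220, 202, 194), (214, 199, 190), (196, 164, 156), (246, 50, 41)]
342 [(86, 92, 86), (87, 90, 82), (215, 196, 180), (217, 201, 188), (214, 202, 194), (228, 47, 41)]
360 [(97, 98, 97), (92, 95, 89), (215, 196, 185), (218, 201, 191), (199, 190, 177), (137, 38, 34)]
378 [(95, 98, 94), (90, 92, 92), (222, 202, 188), (218, 198, 188), (196, 186, 177), (122, 20, 20)]
396 [(84, 89, 81), (84, 78, 78), (217, 199, 186), (226, 202, 194), (199, 1
[... 775 characters left out ...]
(103, 65, 52)]
324 [(105, 100, 102), (95, 100, 90), (207, 188, 180), (188, 174, 159), (151, 132, 121), (249, 52, 52)]
342 [(92, 97, 92), (92, 97, 90), (215, 199, 188), (222, 207, 196), (228, 217, 210), (222, 20, 20)]
360 [(94, 97, 92), (92, 94, 87), (223, 204, 193), (220, 201, 190), (202, 185, 177), (132, 42, 26)]
378 [(86, 82, 74), (78, 76, 74), (225, 202, 194), (222, 199, 193), (199, 188, 177), (127, 20, 20)]
396 [(90, 92, 81), (89, 94, 87), (215, 204, 190), (223, 201, 190), (196, 188, 177), (142, 36, 31)]
414 [(92, 90, 92), (86, 86, 84), (220, 204, 193), (167, 156, 151), (84, 78, 76), (20, 20, 20)]
432 [(90, 97, 87), (84, 89, 86), (215, 193, 180), (38, 30, 34), (20, 31, 20), (28, 39, 22)]
```

The strip has the bench's colour, so the visible tip sits about 35 mm above the reported TCP. I'll feel my way down and let the force show which is right.

Call:
arm_command([
  [[0,0,-0.0016,0.004,0,0,0],[0,0,0,0.003,0,0,0],[0,0,0,0.003,0,0,0],[0,0,0,0,0,0,0],[0,0,0,0,0,0,0]],
])

```text
t: 4.75
position: [499.4, -111.0, 86.8]
orientation: [-3.141, -0.0, 2.109]
wrist_force: [0.0, 0.5, 0.3]
opening: -0.2
grip_force: 0.0
```

Call:
arm_command([
  [[0,0,0,0.003,0,0,0],[0,0,0,0,0,0,0],[0,0,0,0,0,0,0]],
])

```text
t: 5.0
position: [499.5, -111.1, 83.9]
orientation: [-3.141, -0.0, 2.109]
wrist_force: [0.3, -0.2, 0.4]
opening: 0.1
grip_force: 0.0
```

```bash
python3 -c "
from h import *
show()
p=optics.get_image('scene')
q=ctrl.state()['position'];print(((proj(q,p)-[190,115])*9).round())
a=p['image'][115:180,190:255]
for c in (26,27,28): print([int(v) for v in a[22:52,c].sum(1)])
s=ctrl.state();print(s['joint_pos'])
"
```

```text
t 5.0 p [ 499.5 -111.1   83.9] rpy [-180.    -0.   120.8] q [-13.  18. -21.  51.  -0.  47.] F [ 0.3 -0.2  0.4] open 0.1 r 132.1 ang -143.94
[261. 436.]
[129, 60, 1, 44, 20, 51, 67, 49, 38, 33, 54, 31, 7, 21, 58, 10, 97, 292, 346, 351, 341, 343, 347, 340, 332, 353, 335, 268, 165, 148]
[86, 83, 50, 16, 17, 29, 60, 20, 51, 30, 0, 32, 36, 11, 33, 35, 82, 261, 345, 367, 357, 353, 349, 362, 352, 302, 204, 124, 42, 61]
[40, 58, 54, 60, 41, 37, 0, 6, 43, 52, 20, 38, 50, 57, 16, 0, 68, 241, 351, 343, 344, 340, 345, 354, 242, 134, 52, 11, 49, 1]
[-2.18794953e-01  3.10871601e-01 -3.68055158e-01  8.91943124e-01
  2.29424403e-05  8.14010464e-01]
```

```bash
python3 -c "
from h import *
import cv2
a=cv2.imread('pics/scene0.png');p=optics.get_image('scene')
q=proj([140.7,505,192.7],p);print(q, proj([140.7,505,227],p))
cv2.drawMarker(a,tuple(int(round(v)) for v in q),(0,0,255),0,6)
b=cv2.resize(a[80:190,440:512],None,fx=5,fy=5,interpolation=cv2.INTER_NEAREST)
c=cv2.resize(p['image'][90:190,180:260,::-1],None,fx=5,fy=5,interpolation=cv2.INTER_NEAREST)
s=np.zeros((550,770,3),np.uint8);s[:,:360]=b;s[:500,370:]=c;cv2.imwrite('pics/cmp.png',cv2.convertScaleAbs(s,alpha=1.8,beta=15))
"
```

```text
[495.95614066 170.17577082] [501.60906386 159.09159894]
```

View pics/cmp.png

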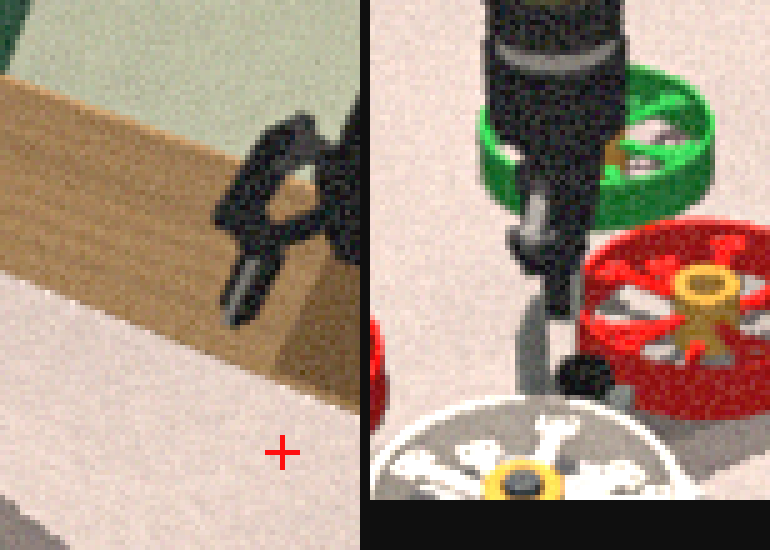

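At the start, too, the open finger's tip appears well above the projected TCP: the tip is at (235,325) and the marker at (283,452). So the real tips are about 34 mm short of the reported TCP along the tool, and I expect to meet the cap at a reported z of about 52.

Call:
arm_command([
  [[0,0,0,0.005,0,0,0],[0,0,0,0.005,0,0,0],[0,0,0,0.005,0,0,0],[0,0,0,0.005,0,0,0],[0,0,0,0,0,0,0],[0,0,0,0,0,0,0]],
])

```text
t: 5.6
position: [499.0, -111.0, 63.4]
orientation: [-3.141, -0.001, 2.109]
wrist_force: [0.3, 0.4, 0.3]
opening: -0.1
grip_force: 0.0
```

Call:
arm_command([
  [[0,0,0,0.003,0,0,0],[0,0,0,0.003,0,0,0],[0,0,0,0.003,0,0,0],[0,0,0,0,0,0,0],[0,0,0,0,0,0,0]],
])

```text
t: 6.02
position: [499.4, -111.1, 54.8]
orientation: [-3.141, -0.0, 2.109]
wrist_force: [0.1, -0.0, 0.7]
opening: -0.1
grip_force: 0.0
```

Call:
arm_command([
  [[0,0,0,0.003,0,0,0],[0,0,0,0,0,0,0],[0,0,0,0,0,0,0]],
])

```text
t: 6.27
position: [499.5, -111.1, 51.9]
orientation: [-3.141, -0.0, 2.109]
wrist_force: [-0.2, 0.3, -0.1]
opening: -0.1
grip_force: 0.0
```

Call:
arm_command([
  [[0,0,0,0.003,0,0,0],[0,0,0,0,0,0,0],[0,0,0,0,0,0,0]],
])

```text
t: 6.52
position: [499.4, -111.1, 48.8]
orientation: [-3.141, -0.0, 2.109]
wrist_force: [0.4, 0.3, -0.3]
opening: -0.2
grip_force: 0.0
```

Call:
arm_command([
  [[0,0,0,0.003,0,0,0],[0,0,0,0,0,0,0],[0,0,0,0,0,0,0]],
])

```text
t: 6.77
position: [499.8, -111.2, 46.3]
orientation: [3.141, 0.001, 2.109]
wrist_force: [-1.0, 0.6, 4.3]
opening: 0.4
grip_force: 2.1
```

```bash
python3 -c "
from h import *
import cv2
show()
p=optics.get_image('scene')
im=p['image'][115:180,190:255,::-1].copy()
cv2.imwrite('pics/s5.png',cv2.resize(cv2.convertScaleAbs(im,alpha=1.8,beta=20),None,fx=9,fy=9,interpolation=cv2.INTER_NEAREST))
"
```

```text
t 6.77 p [ 499.8 -111.2   46.3] rpy [180.    0.  120.8] q [-13.  20. -24.  46.  -0.  47.] F [-1.   0.6  4.3] open 0.4 r 131.9 ang -143.80
```

View pics/s5.png

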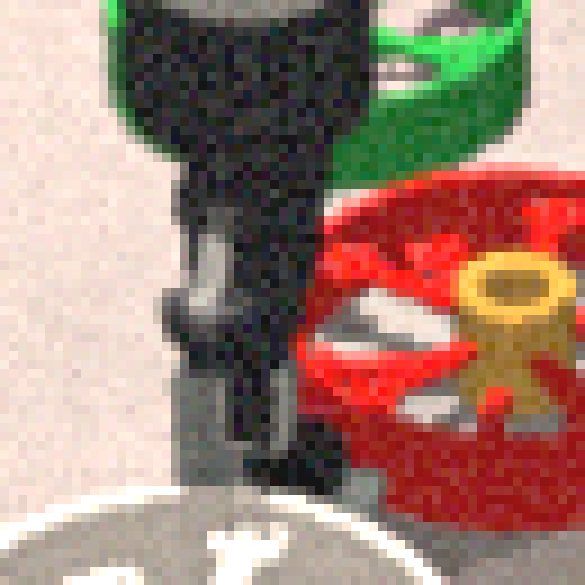

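Contact came at a reported z of about 47 with 4.3 N, which is the spring's preload. The picture shows the tip on the cap at (265,450), right beside the lug at (200,420). Now I press in.

Call:
arm_command([
  [[0,0,0,0.003,0,0,0],[0,0,0,0.003,0,0,0],[0,0,0,0,0,0,0],[0,0,0,0,0,0,0]],
])

```text
t: 7.15
position: [499.9, -111.3, 40.4]
orientation: [3.141, 0.001, 2.109]
wrist_force: [-1.7, -0.1, 5.3]
opening: -0.4
grip_force: 3.0
```

Call:
arm_command([
  [[0,0,0,0.003,0,0,0],[0,0,0,0,0,0,0],[0,0,0,0,0,0,0]],
])

```text
t: 7.4
position: [499.9, -111.4, 37.6]
orientation: [3.141, 0.001, 2.109]
wrist_force: [-1.0, -0.2, 6.4]
opening: 0.4
grip_force: 3.4
```

Call:
arm_command([
  [[0,0,0,0.002,0,0,0],[0,0,0,0,0,0,0],[0,0,0,0,0,0,0]],
])

```text
t: 7.65
position: [500.0, -111.6, 36.0]
orientation: [3.141, 0.001, 2.109]
wrist_force: [-2.1, -0.7, 9.6]
opening: 0.1
grip_force: 4.5
```

The force of 9.6 N means the stop has just been reached, so the cap top is at 74, which corresponds to a reported z of 36. Next I slide up to the lug and start turning.

Call:
arm_command([
  [[0,-0.001,0,0,0,0,0],[0,-0.001,0,0,0,0,0],[0,-0.001,0,0,0,0,0],[0,-0.001,0,0,0,0,0],[0,0,0,0,0,0,0]],
])

```text
t: 8.07
position: [502.5, -114.8, 36.0]
orientation: [3.14, 0.001, 2.109]
wrist_force: [-1.4, 1.0, 7.9]
opening: 0.1
grip_force: 4.2
```

Call:
arm_command([
  [[0,-0.0023,0.0003,0,0,0,-1],[0,-0.0023,0.0003,0,0,0,-1],[0,-0.0023,0.0003,0,0,0,-1],[0,0,0,0,0,0,0]],
])

```text
t: 8.4
position: [507.2, -120.4, 36.1]
orientation: [3.14, 0.002, 2.162]
wrist_force: [-1.6, -0.6, 7.3]
opening: -0.2
grip_force: 4.0
```

```bash
python3 -c "
from h import *
show()
p=optics.get_image('scene')
for n in ('lug_face','plunger_top'):
    for r in spotter.landmark_of(n,p)[:2]: print(n,np.round(r['at'],1),r['conf'])"
```

```text
t 8.4 p [ 507.2 -120.4   36.1] rpy [1.799e+02 1.000e-01 1.239e+02] q [-13.  21. -24.  45.  -0.  43.] F [-1.6 -0.6  7.3] open -0.2 r 132.0 ang -138.67
lug_face [ 518.6 -130.2   98.4] 0.75
lug_face [608.2 -33.4  56.8] 0.53
plunger_top [ 497.3 -110.6   72.8] 0.44
```

The table is turning: the lug has gone round by about 5°, and the cap is at 73 mm. Continuing along the arc.

Call:
arm_command([
  [[0,-0.0046,0.0006,0.0005,0,0,-2],[0,-0.0046,0.0006,0,0,0,-2],[0,-0.0046,0.0006,0,0,0,-2],[0,-0.0046,0.0006,0,0,0,-2],[0,-0.0046,0.0006,0,0,0,-2],[0,-0.0046,0.0006,0,0,0,-2],[0,-0.0046,0.0006,0,0,0,-2],[0,0,0,0,0,0,0]],
])

```text
t: 9.22
position: [532.5, -142.8, 36.1]
orientation: [3.139, 0.004, 2.406]
wrist_force: [0.4, -0.7, 8.5]
opening: -0.0
grip_force: 4.1
```

```bash
python3 -c "
from h import *
show()
p=optics.get_image('scene')
for n in ('lug_face','plunger_top'):
    for r in spotter.landmark_of(n,p)[:2]: d=r['at'][:2]-A;print(n,np.round(r['at'],1),r['conf'],np.degrees(np.arctan2(d[1],d[0])))"
```

```text
t 9.22 p [ 532.5 -142.8   36.1] rpy [179.9   0.2 137.9] q [-15.  24. -20.  46.  -0.  27.] F [ 0.4 -0.7  8.5] open -0.0 r 132.1 ang -123.98
plunger_top [ 522.3 -132.4   70.2] 0.62 -130.2855659006084
```

Call:
arm_command([
  [[0,-0.0046,0.0006,0,0,0,-2],[0,-0.0046,0.0006,0,0,0,-2],[0,-0.0046,0.0006,0,0,0,-2],[0,-0.0046,0.0006,0,0,0,-2],[0,-0.0046,0.0006,0,0,0,-2],[0,-0.0046,0.0006,0,0,0,-2],[0,-0.0046,0.0006,0,0,0,-2],[0,0,0,0,0,0,0]],
])

```text
t: 10.03
position: [561.3, -157.6, 36.1]
orientation: [3.139, 0.004, 2.651]
wrist_force: [1.6, 1.9, 8.3]
opening: 0.2
grip_force: 3.7
```

Call:
arm_command([
  [[0,0,0,-0.006,0,0,0],[0,0,0,-0.006,0,0,0],[0,0,0,-0.006,0,0,0],[0,0,0,0,0,0,0],[0,0,0,0,0,0,0]],
])

```text
t: 10.45
position: [558.2, -157.5, 52.6]
orientation: [-3.142, 0.0, 2.65]
wrist_force: [-0.1, 0.5, 0.3]
opening: -0.1
grip_force: 0.0
```

```bash
python3 -c "
from h import *
show()
p=optics.get_image('scene')
for n in ('lug_face','plunger_top'):
    for r in spotter.landmark_of(n,p)[:2]: d=r['at'][:2]-A;print(n,np.round(r['at'],1),r['conf'],np.degrees(np.arctan2(d[1],d[0])))"
```

```text
t 10.45 p [ 558.2 -157.5   52.6] rpy [-180.     0.   151.8] q [-16.  25. -14.  50.  -0.  12.] F [-0.1  0.5  0.3] open -0.1 r 133.2 ang -111.16
lug_face [ 571.5 -160.5   96.4] 0.72 -105.30084557244999
plunger_top [ 548.3 -151.1   76.3] 0.64 -116.21378717496302
plunger_top [ 7.362e+02 -1.767e+02 -1.000e-01] 0.35 -47.82789914899995
```

Call:
arm_command([
  [[0,-0.0046,0.0006,0,0,0,-2],[0,-0.0046,0.0006,0,0,0,-2],[0,-0.0046,0.0006,0,0,0,-2],[0,-0.0046,0.0006,0,0,0,-2],[0,0,0,0,0,0,0]],
])

```text
t: 11.02
position: [575.4, -163.0, 51.8]
orientation: [-3.142, -0.002, 2.79]
wrist_force: [-1.0, -0.0, 0.4]
opening: 0.0
grip_force: 0.4
```

```bash
cat >l.py <<'E'
from h import *
show()
p=optics.get_image('scene')
for n in ('lug_face','plunger_top'):
    for r in spotter.landmark_of(n,p)[:1]: d=r['at'][:2]-A;print(n,np.round(r['at'],1),r['conf'],np.degrees(np.arctan2(d[1],d[0])))
E
python3 l.py
```

```text
t 11.02 p [ 575.4 -163.    51.8] rpy [-1.800e+02 -1.000e-01  1.599e+02] q [-16.  27. -11.  52.   0.   4.] F [-1.  -0.   0.4] open 0.0 r 133.3 ang -103.41
lug_face [ 588.1 -164.4   96.5] 0.79 -97.90358960732969
plunger_top [ 560.6 -156.5   76.3] 0.5 -110.35191041213457
```

Call:
arm_command([
  [[0,-0.0023,0.0003,0,0,0,-1],[0,-0.0023,0.0003,0,0,0,-1],[0,-0.0023,0.0003,0,0,0,-1],[0,-0.0012,0.0001,0,0,0,-0.5],[0,-0.0012,0.0001,0,0,0,-0.5],[0,0,0,0,0,0,0],[0,0,0,0,0,0,0]],
])

```text
t: 11.75
position: [586.5, -165.4, 53.0]
orientation: [3.141, 0.003, 2.859]
wrist_force: [0.0, -0.6, -0.0]
opening: -0.4
grip_force: 0.0
```

```bash
python3 l.py
```

```text
t 11.75 p [ 586.5 -165.4   53. ] rpy [1.800e+02 1.000e-01 1.638e+02] q [-16.  28. -10.  52.   0.   0.] F [ 0.  -0.6 -0. ] open -0.4 r 133.6 ang -98.52
lug_face [ 600.4 -169.6   95.4] 0.6 -92.47860747265833
plunger_top [ 573.4 -161.6   86.1] 0.54 -104.38246901454413
```

The plunger is at 86 mm and 44.8°, so it looks locked. I'll push gently to confirm it.

Call:
arm_command([
  [[0,-0.001,0,0,0,0,0],[0,-0.001,0,0,0,0,0],[0,-0.001,0,0,0,0,0],[0,0,0,0,0,0,0],[0,0,0,0,0,0,0]],
])

```text
t: 12.32
position: [588.0, -165.9, 52.5]
orientation: [3.142, 0.0, 2.859]
wrist_force: [-0.0, -0.4, -0.4]
opening: 0.2
grip_force: 0.0
```

```bash
python3 l.py
```

```text
t 12.32 p [ 588.  -165.9   52.5] rpy [180.    0.  163.8] q [-16.  28.  -9.  53.   0.   0.] F [-0.  -0.4 -0.4] open 0.2 r 133.9 ang -97.84
lug_face [ 599.5 -166.6   98. ] 0.98 -92.92028406181372
plunger_top [ 6.054e+02 -3.280e+01  5.000e-01] 0.56 150.94539590092225
```

Call:
arm_command([
  [[0,-0.001,0,0,0,0,0],[0,-0.001,0,0,0,0,0],[0,0,0,0,0,0,0],[0,0,0,0,0,0,0]],
])

```text
t: 12.8
position: [589.7, -166.2, 52.4]
orientation: [3.141, -0.001, 2.859]
wrist_force: [-1.1, 0.6, -0.2]
opening: -0.0
grip_force: 0.5
```

```bash
python3 l.py
```

```text
t 12.8 p [ 589.7 -166.2   52.4] rpy [180.   -0.  163.8] q [-16.  28.  -9.  53.   0.   0.] F [-1.1  0.6 -0.2] open -0.0 r 133.9 ang -97.13
lug_face [ 602.1 -167.3   97.1] 0.64 -91.79525013383639
plunger_top [ 574.6 -157.6   84.1] 0.48 -104.3070666519281
```

Call:
arm_command([
  [[0,-0.001,0,0,0,0,0],[0,-0.001,0,0,0,0,0],[0,0,0,0,0,0,0],[0,0,0,0,0,0,0]],
])

```text
t: 13.28
position: [590.7, -166.4, 52.4]
orientation: [3.141, -0.002, 2.86]
wrist_force: [-4.9, 3.1, 2.4]
opening: -0.1
grip_force: 2.5
```

The force has risen to 6 N with the lug standing still, so it's locked. Backing off and rising clear.

Call:
arm_command([
  [[0,0.003,0,0,0,0,0],[0,0.003,0,0,0,0,0],[0,0,0,-0.01,0,0,0],[0,0,0,-0.03,0,0,0],[0,0,0,-0.03,0,0,0],[0,0,0,-0.03,0,0,0],[0,0,0,-0.03,0,0,0],[0,0,0,0,0,0,0]],
])

```text
t: 13.95
position: [590.7, -166.9, 190.6]
orientation: [-3.141, 0.014, 2.859]
wrist_force: [1.1, 0.2, 0.7]
opening: 0.3
grip_force: 0.0
```

```bash
python3 - <<'E'
from l import *
import cv2
for r in spotter.landmark_of('wheel',p)[:4]: print(np.round(r['at'],1),r['conf'])
cv2.imwrite('pics/end.png',cv2.resize(cv2.convertScaleAbs(p['image'][110:250,140:300,::-1],alpha=1.5),None,fx=4,fy=4,interpolation=cv2.INTER_CUBIC))
E
```

```text
t 13.95 p [ 590.7 -166.9  190.6] rpy [-180.     0.8  163.8] q [-16.  23.   4.  70.  -0.   0.] F [1.1 0.2 0.7] open 0.3 r 134.5 ang -96.65
lug_face [ 604.1 -165.5   96.5] 0.84 -90.95339698023396
plunger_top [ 576.2 -159.9   83.9] 0.43 -103.37414091355407
[ 5.852e+02 -3.063e+02  4.000e-01] 0.96
[608.6 -33.1  59.9] 0.95
[ 5.501e+02  2.499e+02 -3.000e-01] 0.88
[ 236.9 -343.8   -1.9] 0.68
```

View pics/end.png

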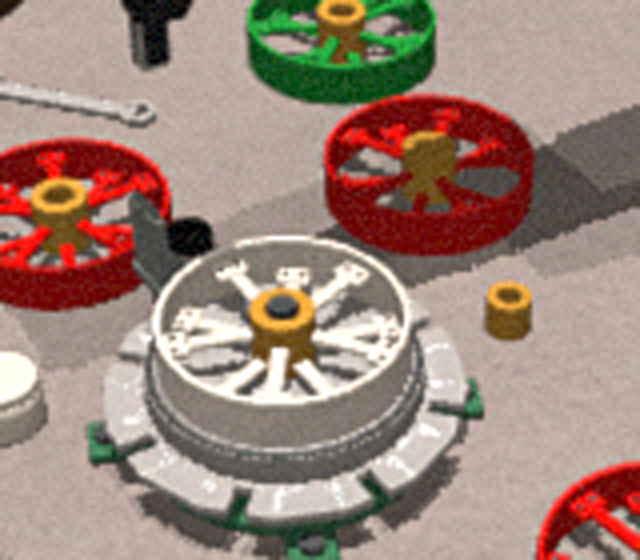

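The arm has turned 45°: the cap is out at (190,235) and the lug is at (150,240). The wheel lies flat, nothing else has moved, and the gripper is clear at (155,40).

```bash
python3 -c "
from bench import ctrl
print(ctrl.finish_job())"
```

```text
the job is handed in; nothing more can be done
None
```

I've handed the job in: the table sits at the next notch, about 45° anticlockwise, with the plunger sprung out and holding against a 6 N push, the wheel flat on the table, the other things near the table unmoved, and the gripper clear (no verdict came back).

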